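# Clear the guide plate and hold a sampling probe centred in the jar

### The job

A cork bung broke over the sampling stand: put its two pieces, which lie on the steel guide plate (one of them over the guide hole), into the waste bin. Then lift the sampling probe out of its holder and lower it upright through the guide hole into the jar, without the probe ever touching the stand or the jar, until the dark ring on its rod is level with the top of the plate. Finish while holding it there, still and centred in the hole, without letting go, and leave the closed jar, the remote control and the label roll where they are.

Things in the scene. Friction and masses are not known exactly. Their poses are not given: they have to be found in the camera images.
- stand: Fixed stand: white base and, on four posts, a steel guide plate 180 (along x) x 120 x 12 mm, its top 100 mm above the table. Origin: centre of the base's underside, z up. The round guide hole lies 45 mm from the centre towards +x. Under it an open clear jar, part of the stand: 66 mm wide, wall 3 mm, rim 78 mm and inner floor 15 mm above the table.
- guide_hole (a point): Centre of the guide hole at the level of the plate's top face (100 mm above the table). The hole is 26 mm wide, straight through the 12 mm plate, axis vertical.
- probe: Sampling probe, loose, about 80 to 170 g: a round steel rod of 10 mm diameter and 105 mm length under a square white plastic handle 24 x 24 mm, 75 mm tall. Origin: the rod's lower tip; z up the rod, x and y square to the handle's sides. At first it stands upright in the holder, the handle resting on the holder's top, 120 to 195 mm above the table.
- probe_tip (a point): Lower end of the probe's rod.
- probe_ring (a point): Centre of the 4 mm wide dark ring around the rod, 45 mm above the tip, 60 mm below the handle's underside.
- probe_handle (a point): Centre of the handle, 142.5 mm above the tip.
- holder: Grey probe holder, fixed: block 70 x 70 mm, 120 mm tall on a 90 x 90 mm foot, with a vertical hole of 14 mm through its middle in which the rod stands. Origin: centre of its underside.
- cork_stub: Loose round cork piece, 20 g: diameter 42 mm below, 38 mm on top, 28 mm tall, lying upright on the guide plate. Origin: centre of its underside; z up.
- stub_mid (a point): Middle of the round cork piece, 14 mm above its underside.
- cork_chunk: Loose blocky cork piece, 20 g: 44 mm along its x, 30 mm along its y, 20 mm tall, with a second step to 28 mm height over x = -22 to +4 mm. Lies on the guide plate. Origin: centre of its underside; z up. Either of the two pieces may be the one over the hole.
- chunk_mid (a point): Middle of the blocky cork piece, 12 mm above its underside.
- bin: Grey waste bin, fixed, open on top: 160 x 160 mm, 90 mm tall, walls 4 mm. Origin: centre of its underside. Bin and holder may have changed sides.
- bin_in (a point): Centre of the bin's inner floor, 4 mm above the table.
- sample_jar: Bystander: closed jar, 60 mm wide, 85 mm tall, origin at the centre of its underside.
- remote: Bystander: white remote control lying flat, 45 x 150 x 18 mm, long side along its y, origin at the centre of its underside.
- label_roll: Bystander: roll of labels lying flat, a ring of 72 mm outer and 40 mm inner diameter, 40 mm tall, origin at the centre of its underside.
Mind the look-alikes: they are no part of the job. Leave any blue look-alike of the stand alone. Leave any red look-alike of the probe alone.

How it is judged:
By the outcome, as a careful person would: the job done as asked, in the order asked, and still so for the second after the job is handed in, while the arm keeps its last pose, push and grip.
It also fails if it takes over 72 s, if anything falls off the work surface, if the arm or the gripper's body presses on something with over 40 N, if the wrist force passes 120 N, or if a joint passes its speed limit or range.

### The arm

A 6-joint arm with a two-finger parallel gripper is mounted at the origin on the work surface. World frame = base frame: x ahead of the robot, y to its left, z up, the work surface at z = 0. Lengths are in m, angles in degrees, forces in N, time in s.
With the tool pointing down it reaches from about 0.4 to 0.825 m from the base axis. Payload 7 kg.
Tool frame: the origin (TCP) lies at the very end of the fingers, on their centre line; the grasp point (between the pads) lies 19 mm behind it (ctrl.grip_depth is the distance from the TCP to the grasp point, in m); z points along the fingers, y is the line along which they close (so a half turn about z gives the same grasp; the last joint's range is limited). The gripper opens to 88 mm and grips with 3 to 60 N. Pads are 19 mm wide; open, the fingers measure 130 mm over their backs; the gripper's body (78 mm by 193 mm) begins 47 mm behind the grasp point.
Start: joints at [-51.618, 20.546, 0.682, 0, -70.136, -16.507], TCP at [0.251, -0.626, 0.227] pointing down, gripper open.
Joint ranges: [-176.03, 176.03], [-82.01, 121.73], [-58.28, 71.71], [-173.87, 95.51], [-174.79, -0.11], [-173.66, 173.66]. Speed limits (degrees/s): [136.94, 136.94, 172.46, 180, 180, 180].

### API

Orientations are given as [roll, pitch, yaw] about the fixed x, y, z axes, in that order (R = Rz(yaw) Ry(pitch) Rx(roll)).
In Python, from plant import get_obs, eyes, ctrl, spotter gives the robot as it stands.
- The arm moves only by the shell command python3 -m crank 'ROWS'. ROWS is JSON, one flat list of numbers, 7 for each row, row after row: the turn, a rotation vector about the tool's x, y, z in rad, then the shift along the tool's x, y, z in mm, then the opening, from 0 (shut) to 1 (fully open). A call has 1 to 5 rows; each row shifts and turns the commanded pose from where the row before left it, along the tool's axes as they then stand; what a row does not reach is not made up. A row lasts 1/8 s, in which the tool goes at most 62.5 mm and 10.7 degrees, less where a joint would pass 70% of its speed; a pose out of reach is approached as far as the arm can. A call is refused whole if a number of a shift passes 62.5 or a number of a turn 0.188, either way. A call with a gripper value outside its range is refused whole. The fingers move at their own pace and stop on an object; the grip force is fixed at half the most. Time passes only in rows, so rows that do not move let the fingers close. It gives the time, the measured TCP pose, the force, the opening and the grip force at its end, in the units of the state.
- get_obs(): the state, without advancing time (a new reading comes with each control period).
- eyes.snapshot(name): name is "scene" or "top"; returns the picture (480x640x3 uint8, blue, green, red); there is no depth.
- eyes.camera_model(name): a dict with "fx", "fy", "cx", "cy" (pixels), "extrinsics" (4x4, takes a point from camera to world coordinates). Camera axes: x right, y down, z forward; pixel columns grow to the right and rows downward; lengths in m; the calibration is good to about 2 mm. A picture is of the moment at which its call begins. camera_model takes no time and is no camera call.
- ctrl.close_job(): hands the job in; it is judged then, once.
Trained networks look in the newest picture that a camera, given by its name, has taken for a name from the list of things; names that differ only in an ending like _2 or _b are one class to them, and where a whole thing is asked for, a point or a joint stands for the part that bears it (a point fixed in the world has none). Each returns a list of dicts, best first, with "p" (0 to 1); they miss things now and then, are a little off and sometimes report something else, mostly with a low value. They report only what shows in the picture. A call takes as long as a camera call. They do not tell look-alikes from the thing itself.
- spotter.outline_of(camera, target): "region" (480x640 bool, what is visible of it) and "rect" ([left, top, width, height] in pixels, round what is visible of it).
- spotter.place_of(camera, target): "location" ([column, row] in pixels: a listed point, or the origin of a listed thing).
The state is a dict: "clock": time; "joint_pos": joint angles; "qvel": joint speeds; "tau": joint torques, N m; "tool_pos": TCP position; "orientation": TCP orientation; "force": force on the tool from outside, world axes, zero at the start; "moment": the same for the moment, N m; "opening": finger opening in m; "gripper_force": force on a finger pad.
Only numpy, scipy, OpenCV 4.12 (cv2) and the standard library are available. Lean on these libraries where they do the work, as an engineer would, in place of code of your own. Each camera call takes 0.05 s, during which the arm holds its last target. There are 200 camera calls.

## Working session

There is one attempt and no reset: what is moved stays moved. The work goes in short steps, Python scripts to look and compute and a shell command to move; the robot and the scene stay as the last step left them, time stands still between calls to the robot, and variables do not carry over. Pictures are saved under pics/ and viewed, at most 10 in all, crops included, and the job is handed in when it is done.

```bash
ls; mkdir -p pics; python3 - <<'E'
from plant import get_obs, eyes, ctrl, spotter
import cv2,numpy as np
for n in("scene","top"):
    cv2.imwrite(f"pics/{n}0.png",eyes.snapshot(n))
    m=eyes.camera_model(n);print(n,m["fx"],m["cx"],m["cy"],np.round(np.array(m["extrinsics"]),4).tolist())
o=get_obs();print(o["clock"],o["tool_pos"],o["orientation"],o["opening"],o["force"],ctrl.grip_depth)
E
```

```text
pics
scene 467.3599059397177 321.62407578798303 240.64437815432024 [[-0.2348, 0.7911, -0.5648, 1.0334], [0.972, 0.1836, -0.147, 0.1467], [-0.0126, -0.5835, -0.812, 0.847], [0.0, 0.0, 0.0, 1.0]]
top 514.3730134796924 320.9465658862224 247.4809919103966 [[-0.0084, -0.9931, 0.1172, 0.3816], [-1.0, 0.0079, -0.0049, 0.0005], [0.0039, -0.1172, -0.9931, 1.1586], [0.0, 0.0, 0.0, 1.0]]
0.1 [ 0.25130181 -0.6260019   0.22571444] [ 1.79914536e+02 -8.83598976e-03 -1.58130745e+02] 0.08762089077736882 [-0.38514797 -0.04176697 -0.26380784] 0.0188
```

View pics/scene0.png

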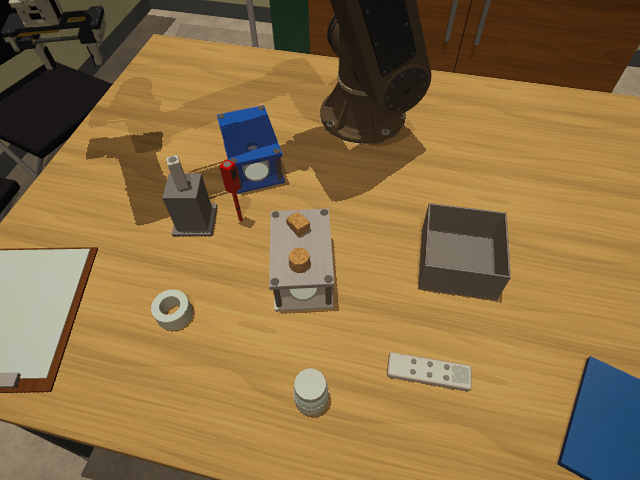

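View pics/top0.png

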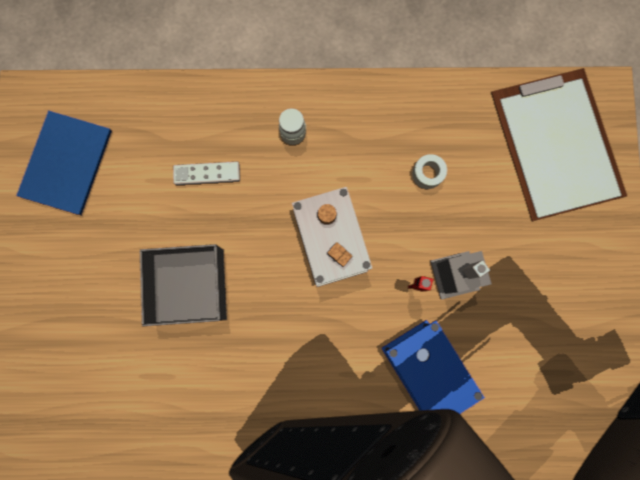

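The scene view shows the stand (plate at about 300,247; stub at 299,260; chunk at 298,223), the holder with its probe (187,205), the red look-alike (230,180) and the bin (465,252). In the top view the stub is at (327,214), the chunk at (340,255), the holder at (461,274) and the bin at (184,286).

```bash
cat > h.py <<'E'
import numpy as np, cv2
from plant import get_obs, eyes, ctrl, spotter
M={n:eyes.camera_model(n) for n in("scene","top")}
def ray(n,p):
    m=M[n];E=np.array(m["extrinsics"]);d=E[:3,:3]@[(p[0]-m["cx"])/m["fx"],(p[1]-m["cy"])/m["fy"],1];return E[:3,3],d
def atz(n,p,z):
    c,d=ray(n,p);return c+d*(z-c[2])/d[2]
def proj(n,X):
    m=M[n];E=np.array(m["extrinsics"]);q=E[:3,:3].T@(np.array(X)-E[:3,3]);return np.array([m["fx"]*q[0]/q[2]+m["cx"],m["fy"]*q[1]/q[2]+m["cy"]])
def tri(a,b):
    (c1,d1),(c2,d2)=ray("scene",a),ray("top",b);d1=d1/np.linalg.norm(d1);d2=d2/np.linalg.norm(d2)
    s,t=np.linalg.lstsq(np.c_[d1,-d2],c2-c1,rcond=None)[0];p,q=c1+s*d1,c2+t*d2
    return (p+q)/2,np.linalg.norm(p-q)
E
python3 - <<'E'
from h import *
Z=dict(guide_hole=.1,stand=0,probe_tip=.015,probe_ring=.06,probe_handle=.1575,holder=0,stub_mid=.114,cork_stub=.1,chunk_mid=.112,cork_chunk=.1,bin=0,bin_in=.004)
eyes.snapshot("scene");eyes.snapshot("top")
for k,z in Z.items():
    for n in M:
        for r in spotter.place_of(n,k)[:3]:
            print(k,n,round(r["p"],2),np.round(r["location"],1),np.round(atz(n,r["location"],z),4))
s=eyes.snapshot("scene");t=eyes.snapshot("top")
a=cv2.resize(s[190:320,250:350],None,fx=4,fy=4,interpolation=3);b=cv2.resize(t[175:295,280:380],None,fx=4,fy=4,interpolation=3)
b=cv2.copyMakeBorder(b,0,a.shape[0]-b.shape[0],0,0,0)
cv2.imwrite("pics/st.png",np.hstack([a,b]))
a=cv2.resize(s[145:245,155:255],None,fx=4,fy=4,interpolation=3);b=cv2.resize(t[230:330,395:495],None,fx=4,fy=4,interpolation=3)
cv2.imwrite("pics/ho.png",np.hstack([a,b]))
E
```

```text
guide_hole scene 0.65 [248.7 144.7] [ 0.2861 -0.2172  0.1   ]
guide_hole scene 0.62 [298.  220.9] [ 0.4767 -0.0468  0.1   ]
guide_hole scene 0.57 [300.2 263.3] [ 0.5747 -0.0157  0.1   ]
guide_hole top 0.91 [326.3 216.2] [ 0.5721 -0.0165  0.1   ]
guide_hole top 0.78 [425.6 354. ] [ 0.2876 -0.2148  0.1   ]
stand scene 0.9 [301.8 273.8] [ 0.5381 -0.0272  0.    ]
stand scene 0.84 [253.7 164.6] [ 0.2526 -0.23    0.    ]
stand top 0.8 [332.5 238.4] [ 0.5388 -0.0317  0.    ]
stand top 0.75 [423.5 369.2] [ 0.2458 -0.2294  0.    ]
stand top 0.23 [338.6 254.1] [ 0.5028 -0.0451  0.    ]
probe_tip scene 0.69 [239.3 220.2] [ 0.4414 -0.1993  0.015 ]
probe_tip scene 0.68 [300.1 264. ] [ 0.5242 -0.034   0.015 ]
probe_tip scene 0.26 [299.4 265.3] [ 0.5277 -0.0346  0.015 ]
probe_tip top 0.53 [406.4 290.9] [ 0.418  -0.1939  0.015 ]
probe_ring scene 0.67 [235.5 204.8] [ 0.4344 -0.2032  0.06  ]
probe_ring top 0.65 [415.6 283.6] [ 0.4319 -0.2063  0.06  ]
probe_handle scene 0.73 [175.3 173.6] [ 0.4578 -0.3079  0.1575]
probe_handle scene 0.57 [231.1 176.8] [ 0.4407 -0.1936  0.1575]
probe_handle top 0.87 [47
[... 541 characters left out ...]
-0.0154  0.1   ]
cork_stub top 0.67 [329.6 217.9] [ 0.5685 -0.0233  0.1   ]
cork_stub top 0.33 [341.  255.5] [ 0.4894 -0.0461  0.1   ]
chunk_mid scene 0.73 [297.  221.1] [ 0.4866 -0.0455  0.112 ]
chunk_mid top 0.54 [340.1 257.9] [ 0.4833 -0.0437  0.112 ]
cork_chunk scene 0.89 [295.3 229.7] [ 0.4995 -0.0462  0.1   ]
cork_chunk scene 0.37 [309.4 396.5] [0.8145 0.0642 0.1   ]
cork_chunk top 0.87 [337.5 257.3] [ 0.4857 -0.0388  0.1   ]
bin scene 0.81 [457.7 258.9] [0.425  0.2914 0.    ]
bin top 0.92 [190.9 285.7] [0.4341 0.2876 0.    ]
bin_in scene 0.57 [455.2 265.2] [0.4453 0.2866 0.004 ]
bin_in top 0.9 [187.5 286.3] [0.4327 0.2942 0.004 ]
bin_in top 0.38 [339.8 254.6] [ 0.5013 -0.0476  0.004 ]
```

View pics/st.png

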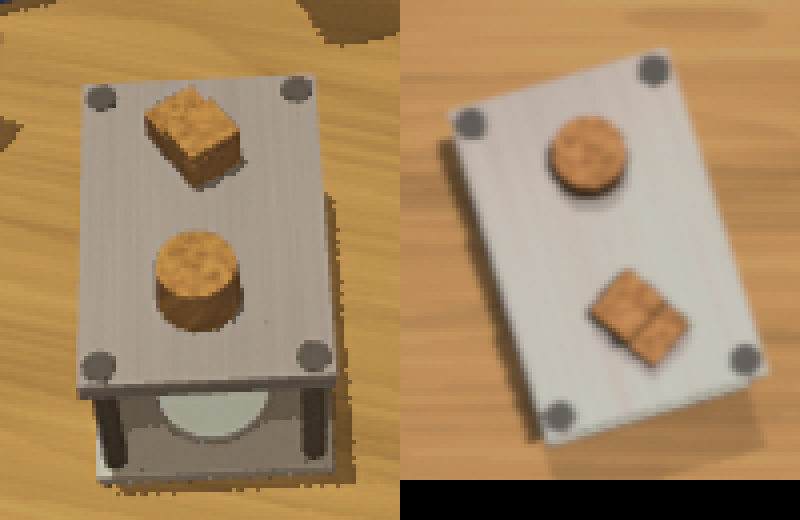

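View pics/ho.png

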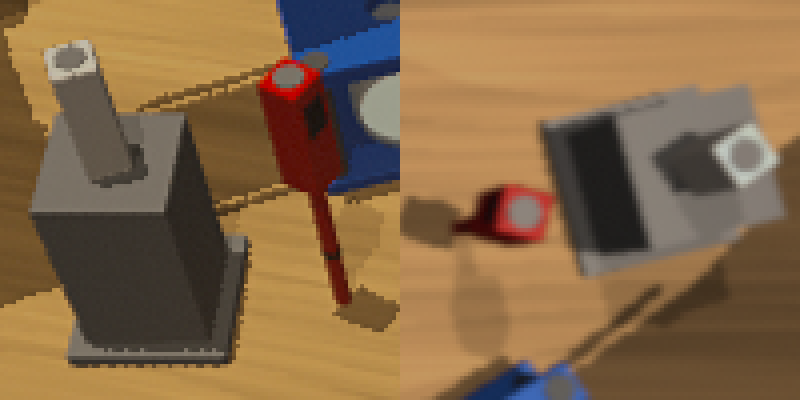

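```bash
cat > fit.py <<'E'
from h import *
from scipy.optimize import least_squares
def up(c,x0,y0): c=np.array(c,float);return (c+.5)/4-.5+[x0,y0]
def fit(S,T,z,lx,ly,g):
    # S,T: corners in each picture, in order (-,-),(+,-),(+,+),(-,+)
    C=np.array([[-1,-1],[1,-1],[1,1],[-1,1]])*[lx/2,ly/2]
    def W(p): a=np.radians(p[2]);return np.c_[C@np.array([[np.cos(a),np.sin(a)],[-np.sin(a),np.cos(a)]])+p[:2],np.full(4,z)]
    out=[]
    for n,P in(("scene",S),("top",T)):
        if P is None: continue
        Q=np.array([atz(n,p,z)[:2] for p in P])
        r=least_squares(lambda p:(W(p)[:,:2]-Q).ravel()*1000,g,x_scale=[.01,.01,1])
        print(n,np.round(r.x,4),"res mm",np.round(np.abs(r.fun).max(),1));out.append(r.x)
    return np.mean(out,0)
if __name__=="__main__":
    S=lambda L:[up(c,250,190) for c in L]; T=lambda L:[up((c[0]-400,c[1]),280,175) for c in L]
    # plate: x towards world +x: corners (-x,-y),(+x,-y),(+x,+y),(-x,+y)
    p=fit(S([(80,85),(78,388),(335,377),(315,75)]),T([(767,373),(668,48),(448,113),(543,445)]),.1,.18,.12,[.53,-.03,15])
    a=np.radians(p[2]);print("plate",p,"hole",p[:2]+.045*np.array([np.cos(a),np.sin(a)]))
    S2=lambda L:[up(c,155,145) for c in L]; T2=lambda L:[up((c[0]-400,c[1]),395,230) for c in L]
    print("handle",fit(S2([(45,48),(52,82),(97,72),(88,40)]),T2([(780,160),(755,123),(709,147),(732,188)]),.195,.024,.024,[.45,-.3,15]))
    print("holder",fit(S2([(57,113),(32,212),(163,213),(185,115)]),T2([(785,215),(745,88),(615,112),(650,250)]),.12,.07,.07,[.45,-.3,15]))
    print("chunk top");
    for c in [(628,268),(588,310)]:print(atz("top",T([c])[0],.128)[:2])
    for c in [(688,325),(652,367)]:print(atz("top",T([c])[0],.12)[:2])
    print("stub",atz("top",T([(590,154)])[0],.128)[:2],atz("scene",S([(198,259)])[0],.128)[:2])
E
python3 fit.py
```

```text
scene [ 0.5342 -0.0269 16.378 ] res mm 1.1
top [ 0.5315 -0.0263 16.0524] res mm 1.6
plate [ 0.53285162 -0.02657961 16.21524329] hole [ 0.57606149 -0.01401351]
scene [ 0.4554 -0.3046 31.6454] res mm 1.3
top [ 0.4536 -0.3041 28.7229] res mm 2.0
handle [ 0.45448924 -0.30435796 30.18412385]
scene [ 0.4545 -0.305  12.7283] res mm 1.3
top [ 0.4535 -0.3046 12.7496] res mm 2.4
holder [ 0.45399116 -0.30478412 12.73897331]
chunk top
[ 0.51481003 -0.0363882 ]
[ 0.49363164 -0.01597558]
[ 0.48644131 -0.06677563]
[ 0.46522202 -0.04821973]
stub [ 0.57340042 -0.01776525] [ 0.57327464 -0.01673166]
```

```bash
cat > go.py <<'E'
import sys
from h import *
from scipy.spatial.transform import Rotation as R
x,y,z,yaw=map(float,sys.argv[1:5])
o=get_obs();c=R.from_euler('xyz',o["orientation"],degrees=True);t=R.from_euler('xyz',[180,0,yaw],degrees=True)
print("t",round(o["clock"],2),"turn",np.round((c.inv()*t).as_rotvec(),4),"then shift",np.round(t.inv().apply(np.array([x,y,z])-o["tool_pos"])*1000,1),"norm",np.round(np.linalg.norm(np.array([x,y,z])-o["tool_pos"])*1000), "open",o["opening"],"F",np.round(o["force"],1))
E
python3 go.py .49 -.042 .225 -132.2; python3 go.py .49 -.042 .225 47.8
```

```text
t 1.5 turn [ 0.      0.     -0.4524] then shift [-593.1  215.9    1.6] norm 631.0 open 0.08764445290353272 F [ 1.2  0.5 -0.4]
t 1.5 turn [ 0.     -0.      2.6891] then shift [ 593.1 -215.9    1.6] norm 631.0 open 0.08764445290353272 F [ 1.2  0.5 -0.4]
```

```bash
python3 -m crank '[0,0,-0.151,0,0,0,1, 0,0,-0.151,0,0,0,1, 0,0,-0.15,0,0,0,1, 0,0,0,-54,19.6,0,1, 0,0,0,-54,19.6,0,1]'; python3 -m crank '[0,0,0,-54,19.6,0,1, 0,0,0,-54,19.6,0,1, 0,0,0,-54,19.6,0,1, 0,0,0,-54,19.6,0,1, 0,0,0,-54,19.6,0,1]'; python3 -m crank '[0,0,0,-54,19.6,0,1, 0,0,0,-54,19.6,0,1, 0,0,0,-54,19.6,0,1, 0,0,0,-54,19.6,0,1, 0,0,0,0,0,0,1]'; python3 go.py .49 -.042 .105 -132.2
```

```text
clock: 2.12
tool_pos: [0.2951, -0.5191, 0.226]
orientation: [180.0, -0.0, -132.3]
force: [1.1, 0.5, 0.5]
opening: 0.0875
gripper_force: 0.0
clock: 2.75
tool_pos: [0.4044, -0.2526, 0.227]
orientation: [-179.9, 0.0, -132.2]
force: [1.2, -0.4, 0.6]
opening: 0.0872
gripper_force: 0.0
clock: 3.38
tool_pos: [0.4923, -0.0386, 0.2266]
orientation: [-180.0, 0.0, -132.0]
force: [0.2, 0.0, -0.0]
opening: 0.0873
gripper_force: 0.0
t 3.38 turn [-0.0003  0.0005  0.0038] then shift [  4.1  -0.6 121.6] norm 122.0 open 0.08733422792817971 F [ 0.2  0.  -0. ]
```

```bash
python3 -m crank '[0,0,0,4,0,40,1, 0,0,0,0,0,40,1, 0,0,0,0,0,30,1, 0,0,0,0,0,11,1, 0,0,0,0,0,0,0]'; python3 -m crank '[0,0,0,0,0,0,0, 0,0,0,0,0,0,0, 0,0,0,0,0,0,0, 0,0,0,0,0,0,0, 0,0,0,0,0,0,0]';  python3 -m crank '[0,0,0,0,0,0,0, 0,0,0,0,0,0,0, 0,0,0,0,0,-20,0, 0,0,0,0,0,-40,0, 0,0,0,0,0,0,0]'; python3 go.py .433 .292 .165 -90
```

```text
clock: 4.0
tool_pos: [0.4882, -0.045, 0.1056]
orientation: [180.0, -0.0, -132.2]
force: [-0.1, -0.2, 0.9]
opening: 0.0824
gripper_force: 0.0
clock: 4.62
tool_pos: [0.4884, -0.0446, 0.1057]
orientation: [-180.0, 0.0, -132.2]
force: [-0.5, -0.7, 0.6]
opening: 0.0331
gripper_force: 0.1
clock: 5.25
tool_pos: [0.4903, -0.0443, 0.1684]
orientation: [-179.8, 0.2, -132.2]
force: [0.2, -0.4, -0.5]
opening: 0.0297
gripper_force: 30.0
t 5.25 turn [-0.0048  0.0029 -0.7365] then shift [-336.3   57.3    3.4] norm 341.0 open 0.02968278795621079 F [ 0.2 -0.4 -0.5]
```

```bash
python3 go.py .434 .290 .165 -132.2
```

```text
t 5.25 turn [-0.0034  0.0043  0.    ] then shift [-209.8  266.2    3.4] norm 339.0 open 0.02968278795621079 F [ 0.2 -0.4 -0.5]
```

```bash
python3 -m crank '[0,0,0,-30,38,0,0, 0,0,0,-30,38,0,0, 0,0,0,-30,38,0,0, 0,0,0,-30,38,0,0, 0,0,0,-30,38,0,0]'; python3 -m crank '[0,0,0,-30,38,0,0, 0,0,0,-30,38,0,0, 0,0,0,0,0,45,0, 0,0,0,0,0,45,0, 0,0,0,0,0,0,0]'; python3 -m crank '[0,0,0,0,0,0,0.6, 0,0,0,0,0,0,0.6, 0,0,0,0,0,0,0.6, 0,0,0,0,0,-50,0.6, 0,0,0,0,0,-50,0.6]';  python3 go.py .5733 -.0172 .175 -163.8; python3 - <<'E'
from h import *
cv2.imwrite("pics/b1.png",eyes.snapshot("scene"))
E
```

```text
clock: 5.88
tool_pos: [0.4477, 0.1955, 0.165]
orientation: [180.0, -0.0, -132.2]
force: [0.8, 0.4, 0.6]
opening: 0.0298
gripper_force: 30.0
clock: 6.5
tool_pos: [0.4305, 0.2874, 0.0723]
orientation: [-180.0, -0.4, -132.2]
force: [-1.4, -0.1, 0.7]
opening: 0.0297
gripper_force: 30.0
clock: 7.12
tool_pos: [0.4324, 0.2894, 0.1773]
orientation: [-180.0, -0.0, -132.2]
force: [0.5, 1.3, -0.9]
opening: 0.0526
gripper_force: 0.0
t 7.12 turn [-2.00e-04 -1.00e-04  5.51e-01] then shift [ -49.7 -333.7    2.3] norm 337.0 open 0.05261505856384505 F [ 0.5  1.3 -0.9]
```

View pics/b1.png

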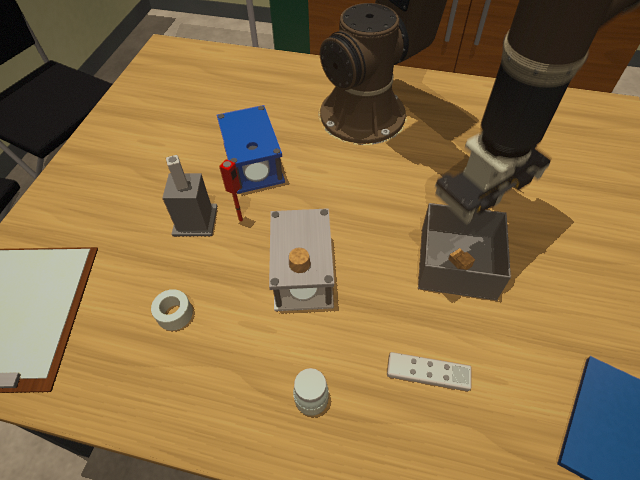

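The chunk lies in the bin at (460,258) and the stub is still on the plate at (299,259). The stub is next, keeping the same yaw.

```bash
python3 go.py .5733 -.0172 .105 -132.2
```

```text
t 7.17 turn [-0.0013  0.0101  0.0009] then shift [ 136.1 -309.8   79.8] norm 348.0 open 0.05244589857236557 F [2.4 2.  7.3]
```

```bash
python3 -m crank '[0,0,0,19,-44,0,1, 0,0,0,19,-44,0,1, 0,0,0,20,-44,0,1, 0,0,0,20,-44,0,1, 0,0,0,19,-44,0,1]'; python3 -m crank '[0,0,0,19,-44,0,1, 0,0,0,20,-45,0,1, 0,0,0,0,0,0,1, 0,0,0,0,0,0,1]'; python3 go.py .5733 -.0172 .105 -132.2
```

```text
clock: 7.8
tool_pos: [0.5309, 0.0686, 0.1766]
orientation: [-180.0, 0.1, -132.2]
force: [0.1, 0.3, 1.2]
opening: 0.0873
gripper_force: 0.0
clock: 8.3
tool_pos: [0.5698, -0.0189, 0.1759]
orientation: [-180.0, 0.0, -132.3]
force: [-0.3, -0.9, 0.5]
opening: 0.0877
gripper_force: 0.0
t 8.3 turn [-0.0001  0.0006 -0.0016] then shift [-3.6 -1.5 70.9] norm 71.0 open 0.08767353432333348 F [-0.3 -0.9  0.5]
```

```bash
python3 -m crank '[0,0,0,-4,-1.5,30,1, 0,0,0,0,0,30,1, 0,0,0,0,0,11,1, 0,0,0,0,0,0,0, 0,0,0,0,0,0,0]'; python3 -m crank '[0,0,0,0,0,0,0, 0,0,0,0,0,0,0, 0,0,0,0,0,0,0, 0,0,0,0,0,0,0, 0,0,0,0,0,0,0]';  python3 -m crank '[0,0,0,0,0,-20,0, 0,0,0,0,0,-40,0, 0,0,0,0,0,0,0]'; python3 go.py .434 .290 .07 -132.2
```

```text
clock: 8.93
tool_pos: [0.5745, -0.0162, 0.1059]
orientation: [-179.9, 0.1, -132.2]
force: [0.2, 0.0, 0.4]
opening: 0.0729
gripper_force: 0.0
clock: 9.55
tool_pos: [0.5739, -0.0168, 0.1048]
orientation: [-180.0, 0.0, -132.2]
force: [-0.9, 0.1, 3.5]
opening: 0.0394
gripper_force: 30.0
clock: 9.93
tool_pos: [0.5756, -0.0164, 0.1676]
orientation: [-179.8, 0.2, -132.2]
force: [0.6, -0.1, -0.6]
opening: 0.0394
gripper_force: 29.9
t 9.93 turn [-0.0034  0.0043 -0.    ] then shift [-131.9  310.8   97.6] norm 351.0 open 0.039371935362747926 F [ 0.6 -0.1 -0.6]
```

```bash
python3 -m crank '[0,0,0,-17,46,0,0, 0,0,0,-17,46,0,0, 0,0,0,-17,46,0,0, 0,0,0,-17,46,0,0, 0,0,0,-17,46,0,0]'; python3 -m crank '[0,0,0,-17,47,0,0, 0,0,0,-17,47,0,0, 0,0,0,0,0,35,0, 0,0,0,0,0,42,0, 0,0,0,0,0,0,0]'; python3 -m crank '[0,0,0,0,0,0,0.65, 0,0,0,0,0,0,0.65, 0,0,0,0,0,0,0.65, 0,0,0,0,0,-60,0.65, 0,0,0,0,0,-60,0.65]'; python3 -m crank '[0,0,0,0,0,-50,1, 0,0,0,0,0,0,1]'; python3 - <<'E'
from h import *
s=eyes.snapshot("scene");t=eyes.snapshot("top")
f=lambda i,x,y,w=100,h=130:cv2.resize(i[y:y+h,x:x+w],None,fx=4,fy=4,interpolation=3)
cv2.imwrite("pics/b2.png",np.hstack([f(s,415,195),f(t,285,180)]))
cv2.imwrite("pics/full2.png",s)
for n in M:
  for r in spotter.place_of(n,"guide_hole")[:3]: print(n,r["p"],r["location"],atz(n,r["location"],.1))
E
python3 go.py .4543 -.3045 .29 -150
```

```text
clock: 10.55
tool_pos: [0.4594, 0.2019, 0.1641]
orientation: [180.0, -0.0, -132.2]
force: [1.4, 0.7, 0.1]
opening: 0.0398
gripper_force: 29.9
clock: 11.18
tool_pos: [0.412, 0.287, 0.0847]
orientation: [-180.0, -0.4, -132.2]
force: [0.2, -0.1, 0.5]
opening: 0.0394
gripper_force: 29.9
clock: 11.8
tool_pos: [0.4137, 0.2887, 0.2095]
orientation: [-180.0, -0.0, -132.2]
force: [0.9, 2.7, -0.2]
opening: 0.0567
gripper_force: 0.0
clock: 12.05
tool_pos: [0.4154, 0.2906, 0.2628]
orientation: [180.0, 0.5, -132.2]
force: [0.1, -0.1, -2.0]
opening: 0.0722
gripper_force: 0.0
scene 0.94 [299.0, 263.1] [ 0.57475334 -0.01807649  0.1       ]
scene 0.65 [253.0, 145.8] [ 0.28738694 -0.20631153  0.1       ]
top 0.73 [324.9, 214.0] [ 0.57679345 -0.01359532  0.1       ]
top 0.69 [422.2, 355.7] [ 0.28430734 -0.2078023   0.1       ]
t 12.25 turn [-0.     -0.0015  0.3099] then shift [ 261.  -534.1  -33.3] norm 595.0 open 0.08538184919850891 F [0.2 0.4 0.5]
```

View pics/b2.png

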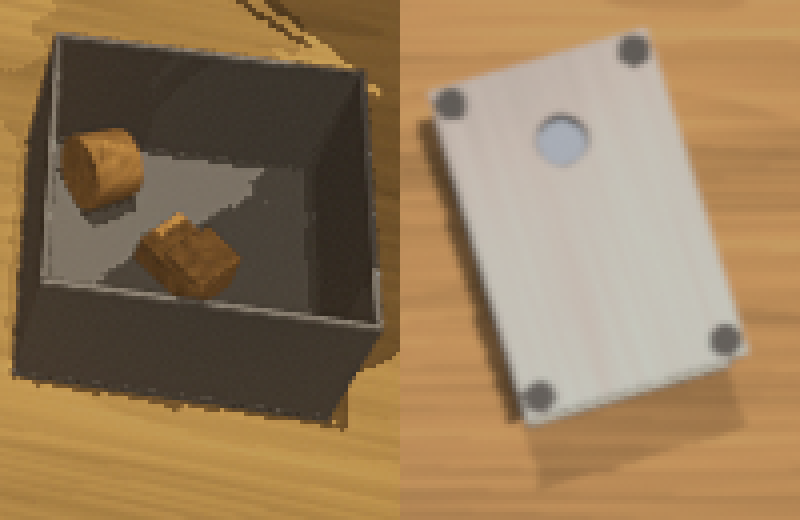

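Both pieces lie in the bin and the hole is clear, at crop (561,140), which is about (325,214) in the top view. Next is the probe, with the fingers closing away from the red look-alike.

```bash
python3 - <<'E'
from h import *
from scipy.optimize import minimize
t=eyes.snapshot("top");s=eyes.snapshot("scene")
# hole: fit 26mm circle at z=.1 by maximal gradient of brightness across the rim
a=np.linspace(0,2*np.pi,72,endpoint=False)
for n,i in(("top",t),("scene",s)):
    g=cv2.GaussianBlur(i,(0,0),.7).astype(np.float32)
    def samp(c,r):
        P=np.array([proj(n,[c[0]+r*np.cos(k),c[1]+r*np.sin(k),.1]) for k in a],np.float32)
        return cv2.remap(g,P[None,:,0],P[None,:,1],1)[0]
    f=lambda c:-np.linalg.norm(samp(c,.0155)-samp(c,.011),axis=1).mean()
    b=min(((f((x,y)),x,y) for x in np.arange(.568,.584,.001) for y in np.arange(-.022,-.006,.001)));print(n,b)
E
python3 go.py .4543 -.3045 .29 -60
```

```text
top (np.float32(-36.766132), np.float64(0.577), np.float64(-0.014999999999999993))
scene (np.float32(-95.91965), np.float64(0.577), np.float64(-0.013999999999999992))
t 12.35 turn [ 0.0013 -0.0021 -1.2607] then shift [534.1 261.1 -33.6] norm 595.0 open 0.0868089934329763 F [ 0.7 -0.4  0.4]
```

```bash
python3 -m crank '[0,0,-0.18,0,0,-17,1, 0,0,-0.18,0,0,-17,1, 0,0,-0.18,0,0,0,1, 0,0,-0.18,0,0,0,1, 0,0,-0.18,0,0,0,1]';python3 -m crank '[0,0,-0.18,0,0,0,1, 0,0,-0.18,0,0,0,1, 0,0,0,53,26,0,1, 0,0,0,53,26,0,1, 0,0,0,53,26,0,1]';python3 -m crank '[0,0,0,53,26,0,1, 0,0,0,53,26,0,1, 0,0,0,53,26,0,1, 0,0,0,53,26,0,1, 0,0,0,53,26,0,1]';python3 -m crank '[0,0,0,53,26,0,1, 0,0,0,53,26,0,1, 0,0,0,0,0,0,1, 0,0,0,0,0,0,1]'; python3 go.py .4543 -.3045 .145 -60
```

```text
clock: 12.98
tool_pos: [0.4136, 0.2889, 0.2905]
orientation: [179.9, -0.1, -80.3]
force: [0.7, -0.3, 0.1]
opening: 0.0876
gripper_force: 0.0
clock: 13.6
tool_pos: [0.4252, 0.1108, 0.2907]
orientation: [179.9, -0.0, -60.0]
force: [2.3, -0.1, 0.8]
opening: 0.0878
gripper_force: 0.0
clock: 14.22
tool_pos: [0.4449, -0.1841, 0.2909]
orientation: [179.9, 0.0, -60.0]
force: [2.1, 0.9, 0.6]
opening: 0.0875
gripper_force: 0.0
clock: 14.72
tool_pos: [0.4528, -0.3, 0.2904]
orientation: [179.9, 0.1, -60.1]
force: [-0.3, 0.7, 0.1]
opening: 0.0878
gripper_force: 0.0
t 14.72 turn [ 0.0015  0.0018 -0.0019] then shift [  4.7   0.9 145.4] norm 145.0 open 0.08782213509790647 F [-0.3  0.7  0.1]
```

```bash
python3 -m crank '[0,0,0,4.7,1,40,1, 0,0,0,0,0,40,1, 0,0,0,0,0,40,1, 0,0,0,0,0,25,1, 0,0,0,0,0,0,1]'; python3 go.py .4543 -.3045 .145 -60;  python3 -m crank '[0,0,0,0,0,0,0, 0,0,0,0,0,0,0, 0,0,0,0,0,0,0, 0,0,0,0,0,0,0, 0,0,0,0,0,0,0]';python3 -m crank '[0,0,0,0,0,0,0, 0,0,0,0,0,0,0, 0,0,0,0,0,0,0, 0,0,0,0,0,0,0]'; python3 go.py .4543 -.3045 .145 -60
```

```text
clock: 15.35
tool_pos: [0.4537, -0.3027, 0.145]
orientation: [179.9, 0.2, -59.9]
force: [-0.0, -0.5, -0.4]
opening: 0.0875
gripper_force: 0.0
t 15.35 turn [0.0026 0.0029 0.0014] then shift [1.8 0.4 0. ] norm 2.0 open 0.087459047668625 F [-0.  -0.5 -0.4]
clock: 15.98
tool_pos: [0.4548, -0.3046, 0.1467]
orientation: [-180.0, -0.0, -60.0]
force: [0.4, 0.3, -0.3]
opening: 0.0433
gripper_force: 0.0
clock: 16.48
tool_pos: [0.4547, -0.3045, 0.1465]
orientation: [180.0, 0.0, -60.0]
force: [-1.0, -0.5, -0.2]
opening: 0.024
gripper_force: 29.8
t 16.48 turn [ 0.0001  0.0001 -0.0006] then shift [-0.2  0.3  1.5] norm 2.0 open 0.023975980937444342 F [-1.  -0.5 -0.2]
```

```bash
python3 -m crank '[0,0,0,0,0,-15,0, 0,0,0,0,0,-30,0, 0,0,0,0,0,-30,0, 0,0,0,0,0,-30,0, 0,0,0,0,0,-30,0]'; python3 -m crank '[0,0,0,0,0,-20,0, 0,0,0,0,0,0,0, 0,0,0,0,0,0,0, 0,0,0,0,0,0,0]'; python3 go.py .5768 -.0143 .30 -60
```

```text
clock: 17.1
tool_pos: [0.4547, -0.3044, 0.2837]
orientation: [-180.0, -0.0, -60.0]
force: [0.9, -0.4, -0.6]
opening: 0.0244
gripper_force: 29.8
clock: 17.6
tool_pos: [0.4543, -0.3043, 0.3006]
orientation: [179.9, 0.1, -60.0]
force: [-0.5, 0.0, -1.2]
opening: 0.0241
gripper_force: 29.8
t 17.6 turn [ 0.001   0.0013 -0.0007] then shift [-189.8 -251.1    0.6] norm 315.0 open 0.024106403070071794 F [-0.5  0.  -1.2]
```

```bash
python3 -m crank '[0,0,0,-10,-13,0,0, 0,0,0,-19,-25,0,0, 0,0,0,-19,-25,0,0, 0,0,0,-19,-25,0,0, 0,0,0,-19,-25,0,0]'; python3 -m crank '[0,0,0,-19,-25,0,0, 0,0,0,-19,-25,0,0, 0,0,0,-19,-25,0,0, 0,0,0,-19,-25,0,0, 0,0,0,-19,-25,0,0]'; python3 -m crank '[0,0,0,-9,-13,0,0, 0,0,0,0,0,0,0, 0,0,0,0,0,0,0, 0,0,0,0,0,0,0]'; python3 go.py .5768 -.0143 .30 -60; python3 - <<'E'
from h import *
s=eyes.snapshot("scene");t=eyes.snapshot("top")
f=lambda i,x,y,w=100,h=130:cv2.resize(i[y:y+h,x:x+w],None,fx=4,fy=4,interpolation=3)
cv2.imwrite("pics/p1.png",np.hstack([f(s,250,150),f(t,275,150)]))
for n in M:
  for k in("probe_tip","probe_ring"):
    for r in spotter.place_of(n,k)[:2]: print(n,k,r["p"],r["location"])
tcp=get_obs()["tool_pos"];print(tcp)
for n in M: print(n,"expected tip,ring,handle-bottom",[np.round(proj(n,tcp-[0,0,d]),1) for d in(.1315,.0865,.0265)])
E
```

```text
clock: 18.23
tool_pos: [0.51, -0.1718, 0.3012]
orientation: [180.0, 0.0, -60.0]
force: [1.1, -0.8, -0.8]
opening: 0.0236
gripper_force: 29.8
clock: 18.85
tool_pos: [0.5706, -0.027, 0.3011]
orientation: [180.0, 0.0, -60.0]
force: [0.4, -0.0, -1.3]
opening: 0.0235
gripper_force: 29.8
clock: 19.35
tool_pos: [0.577, -0.0152, 0.3017]
orientation: [-180.0, -0.0, -60.1]
force: [-0.4, -1.0, -0.6]
opening: 0.0237
gripper_force: 29.8
t 19.35 turn [-0.0001 -0.0001 -0.0014] then shift [-0.9 -0.3  1.7] norm 2.0 open 0.023699651528368813 F [-0.4 -1.  -0.6]
scene probe_tip 0.64 [240.8, 223.3]
scene probe_tip 0.6 [295.2, 243.2]
scene probe_ring 0.67 [297.8, 230.9]
scene probe_ring 0.56 [237.3, 206.3]
top probe_tip 0.8 [405.7, 289.5]
top probe_ring 0.61 [414.3, 284.8]
[ 0.5772046  -0.01479792  0.30165332]
scene expected tip,ring,handle-bottom [array([298.4, 243.1]), array([297. , 227.8]), array([294.9, 205. ])]
top expected tip,ring,handle-bottom [array([325.9, 207.3]), array([326.3, 202.6]), array([326.7, 195.6])]
```

View pics/p1.png

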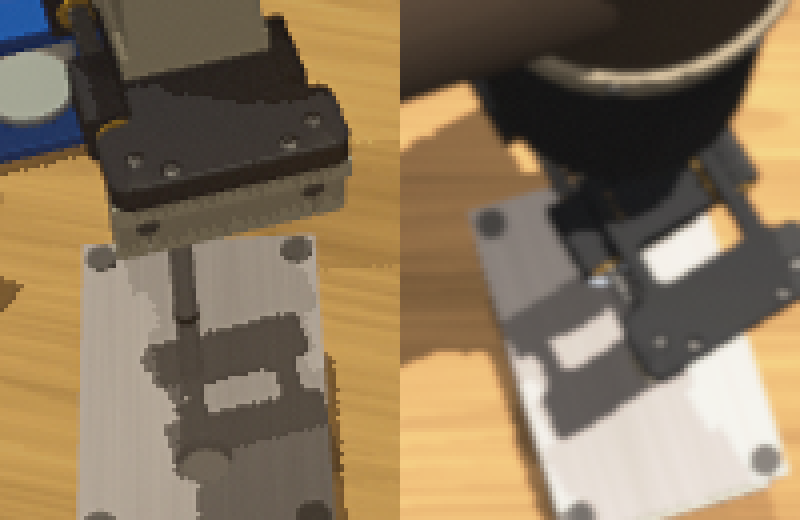

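The scene crop shows the ring at about px (296.6,229.6) against (297,227.8) expected, so there may be an offset of a few mm. I'll turn the gripper by 90° to separate a lateral offset from slip and to expose the handle's underside.

```bash
python3 -m crank '[0,0,0.174,0,0,0,0, 0,0,0.174,0,0,0,0, 0,0,0.175,0,0,0,0, 0,0,0.175,0,0,0,0, 0,0,0.174,0,0,0,0]'; python3 -m crank '[0,0,0.174,0,0,0,0, 0,0,0.175,0,0,0,0, 0,0,0.175,0,0,0,0, 0,0,0.174,0,0,0,0, 0,0,0,0,0,0,0]'; python3 -m crank '[0,0,0,0,0,0,0, 0,0,0,0,0,0,0, 0,0,0,0,0,0,0]'; python3 go.py .5768 -.0143 .30 -150; python3 - <<'E'
from h import *
s=eyes.snapshot("scene");t=eyes.snapshot("top")
cv2.imwrite("pics/raw2.png",s)
f=lambda i,x,y,w,h,k:cv2.resize(i[y:y+h,x:x+w],None,fx=k,fy=k,interpolation=3)
cv2.imwrite("pics/p2.png",np.hstack([f(s,270,190,60,75,8),f(t,290,170,40,75,8)]))
tcp=get_obs()["tool_pos"];print(tcp)
for n in M: print(n,"expected tip,ring,handle-bottom",[np.round(proj(n,tcp-[0,0,d]),1) for d in(.1315,.0865,.0265)])
E
```

```text
clock: 20.27
tool_pos: [0.5773, -0.0146, 0.3016]
orientation: [-180.0, 0.0, -110.3]
force: [0.3, 0.4, -1.2]
opening: 0.024
gripper_force: 29.8
clock: 20.9
tool_pos: [0.5773, -0.0146, 0.3016]
orientation: [180.0, 0.0, -149.9]
force: [0.2, -0.1, -0.8]
opening: 0.0241
gripper_force: 29.8
clock: 21.28
tool_pos: [0.5773, -0.0145, 0.3016]
orientation: [-180.0, -0.0, -149.9]
force: [0.6, 0.1, -1.0]
opening: 0.0239
gripper_force: 29.8
t 21.27 turn [-0.0001 -0.0001  0.0013] then shift [0.3 0.5 1.6] norm 2.0 open 0.023875966639219506 F [ 0.6  0.1 -1. ]
[ 0.57729418 -0.01448513  0.30155793]
scene expected tip,ring,handle-bottom [array([298.5, 243.2]), array([297.1, 227.9]), array([295.1, 205.1])]
top expected tip,ring,handle-bottom [array([325.8, 207.2]), array([326.1, 202.5]), array([326.6, 195.5])]
```

View pics/p2.png

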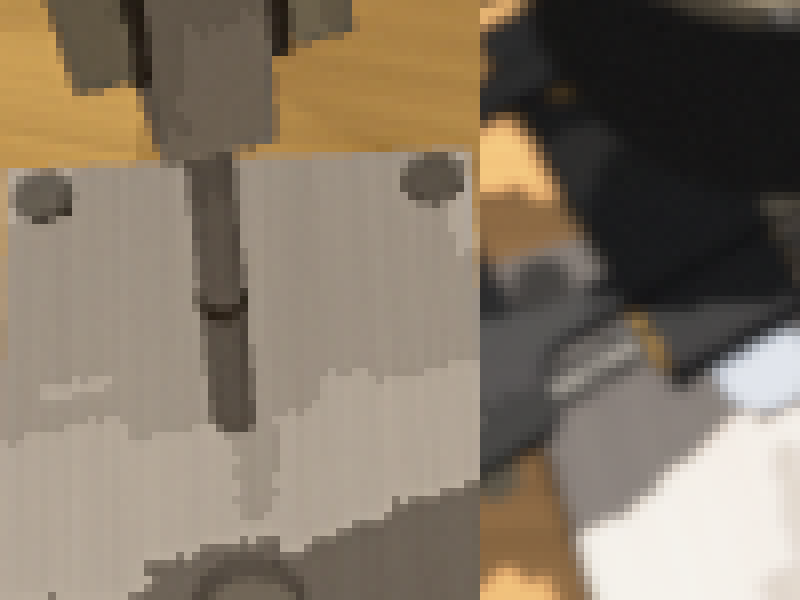

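The handle's underside, the rod and the ring at px (297.3,227.1) are all within 1 px of expectation, so there is no slip. The probe sits about 1.5 mm along tool +x. I'll shift for that and lower to just above the plate to check.

```bash
python3 -m crank '[0,0,0,-1,0.4,15,0, 0,0,0,0,0,20,0, 0,0,0,0,0,16,0, 0,0,0,0,0,5,0, 0,0,0,0,0,0,0]'; python3 -m crank '[0,0,0,0,0,0,0, 0,0,0,0,0,0,0]'; python3 go.py .578 -.0137 .1865 -150; python3 - <<'E'
from h import *
s=eyes.snapshot("scene")
f=lambda i,x,y,w,h,k:cv2.resize(i[y:y+h,x:x+w],None,fx=k,fy=k,interpolation=3)
cv2.imwrite("pics/p3.png",f(s,268,215,64,64,9))
tcp=get_obs()["tool_pos"];print(tcp)
h=np.array([.5768,-.0143,.1]);print("hole",proj("scene",h),"tip",proj("scene",tcp-[.0014,.0008,.1315]),"d/dx,dy,dz per mm",[proj("scene",h+d)-proj("scene",h) for d in np.eye(3)*.001])
E
```

```text
clock: 22.0
tool_pos: [0.578, -0.0137, 0.2453]
orientation: [-180.0, -0.0, -150.0]
force: [0.8, -0.1, -0.0]
opening: 0.0239
gripper_force: 29.8
clock: 22.25
tool_pos: [0.5783, -0.0136, 0.2462]
orientation: [-180.0, 0.1, -150.0]
force: [0.0, 0.2, -0.2]
opening: 0.0238
gripper_force: 29.8
t 22.25 turn [-0.0003  0.0011  0.0003] then shift [ 0.3  0.  59.7] norm 60.0 open 0.023791477733659167 F [ 0.   0.2 -0.2]
[ 0.57818073 -0.01363223  0.24608827]
hole [300.63510604 264.36009917] tip [300.18801908 260.11886515] d/dx,dy,dz per mm [array([-0.13700772,  0.4316594 ]), array([0.50809177, 0.10054103]), array([-0.02583905, -0.28564157])]
```

View pics/p3.png

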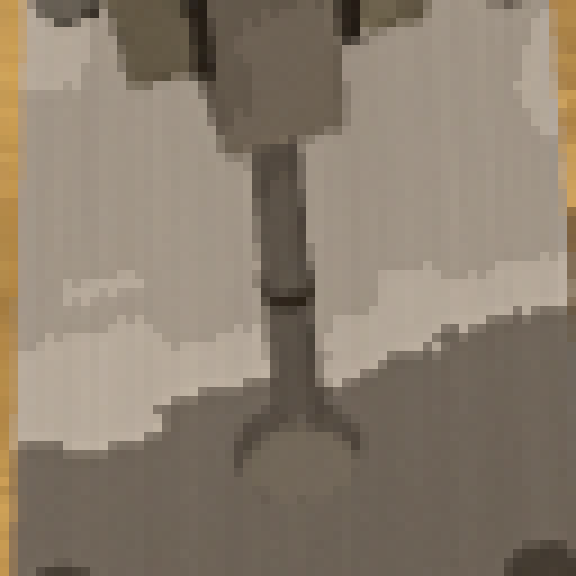

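The scene crop shows the hole centre at px (300.7,264.2) and the rod axis heading to about (300.5,260), so the tip is over the hole. I'll check the ring row numerically before lowering.

```bash
python3 - <<'E'
from h import *
C=np.array(M["scene"]["extrinsics"])[:3,3]
def chk(img,tcp,off):
    ax=lambda d:np.array(tcp)+[off[0],off[1],-d]
    u=(C-ax(.08))[:2];u/=np.linalg.norm(u);fr=np.r_[u*.005,0]
    c=proj("scene",ax(.0865)+fr)
    g=img.astype(float).mean(2);x=int(round(c[0]))
    print("exp ring front",np.round(c,2),"band",np.round([proj("scene",ax(.0865+k)+fr)[1] for k in(-.002,.002)],2))
    y0=int(c[1])-6
    for y in range(y0,y0+13): print(y,np.round(g[y,x-6:x+7]).astype(int))
chk(cv2.imread("pics/raw2.png"),[.57729,-.01449,.30156],(-.0014,-.0008))
s=eyes.snapshot("scene");chk(s,get_obs()["tool_pos"],(-.0014,-.0008))
E
```

```text
exp ring front [297.11 229.47] band [228.76 230.18]
223 [143 145 147 114  80  79  81  79  72 102 143 147 142]
224 [144 145 147 112  79  79  82  77  73 100 143 147 142]
225 [144 146 146 130  83  79  81  79  74 104 145 147 142]
226 [144 145 146 109  76  80  81  81  76  56 143 147 143]
227 [144 147 147  97  66  81  84  83  78  38 144 148 143]
228 [145 146 147 119  51  48  59  59  44  46 145 148 143]
229 [144 146 146 148  67  31  34  37  47  68 144 147 143]
230 [144 146 145 149  97  75  66  62  73  66 144 147 144]
231 [143 146 145 147  98  78  79  79  77  64 144 147 143]
232 [144 147 144 148 114  79  80  80  75  65 144 147 143]
233 [145 146 145 147 114  79  79  81  78  67 124 145 144]
234 [145 146 145 147 113  80  80  79  78  67 121 145 145]
235 [144 145 144 146 130  83  77  78  78  69 123 146 145]
exp ring front [299.18 248.63] band [247.99 249.27]
242 [147 147 151 134  84  81  85  80  71 123 149 147 147]
243 [149 146 151 134  83  81  84  82  72 128 149 148 147]
244 [149 145 150 153  89  80  83  82  73 108 149 147 148]
245 [149 147 149 132  83  82  83  82  75  78 148 147 148]
246 [148 147 151 126  72  80  85  84  78  65 149 147 147]
247 [149 146 149 152  62  65  73  64  56  51 149 148 148]
248 [148 146 150 155  81  38  39  37  32  68 149 148 147]
249 [149 146 148 152 116  68  66  62  72  85 149 146 146]
250 [148 146 148 152 117  80  81  82  79  68 148 147 164]
251 [147 163 149 169 128  83  82  83  78  68 148 146 166]
252 [166 166 166 172 129  81  81  82  78  66 148 164 168]
253 [168 166 168 171 148  87  79  80  79  67 148 150 166]
254 [167 166 167 171 149  87  79  81  78  68 127 144 164]
```

```bash
python3 -m crank '[0,0,0,0.3,0,12,0, 0,0,0,0,0,16,0, 0,0,0,0,0,16,0, 0,0,0,0,0,12,0, 0,0,0,0,0,4,0]'; python3 -m crank '[0,0,0,0,0,0,0, 0,0,0,0,0,0,0, 0,0,0,0,0,0,0, 0,0,0,0,0,0,0]'; python3 go.py .578 -.0137 .186 -150; python3 - <<'E'
from h import *
s=eyes.snapshot("scene")
cv2.imwrite("pics/raw4.png",s)
a=cv2.resize(s[225:285,270:330],None,fx=9,fy=9,interpolation=3)
cv2.imwrite("pics/p4.png",a)
o=get_obs();print(o["tool_pos"],o["force"],proj("scene",[.5768,-.0143,.1]))
E
```

```text
clock: 22.98
tool_pos: [0.5772, -0.0139, 0.1842]
orientation: [180.0, -0.1, -150.0]
force: [0.1, 0.7, -0.3]
opening: 0.0241
gripper_force: 29.8
clock: 23.48
tool_pos: [0.5778, -0.0138, 0.1859]
orientation: [-180.0, 0.0, -150.0]
force: [-0.3, 1.1, -0.4]
opening: 0.0239
gripper_force: 29.8
t 23.48 turn [-0.0002  0.0006  0.0002] then shift [-0.2 -0.  -0.1] norm 0.0 open 0.023882466672192362 F [-0.3  1.1 -0.4]
[ 0.57778396 -0.01375443  0.18581016] [-0.61267153 -0.82327059 -0.93848437] [300.63510604 264.36009917]
```

View pics/p4.png

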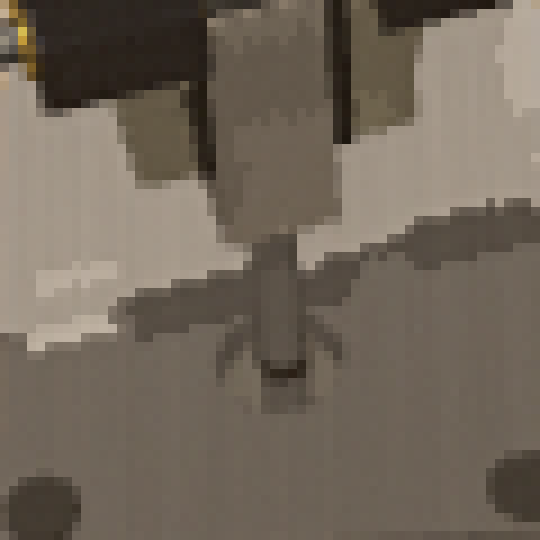

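The ring shows at crop (283,370) in the hole, whose centre is near (280.5,359). The rod is clear of the rim all round. I'll use the two earlier yaws to separate a possible 2 mm error in x from one in z.

```bash
python3 - <<'E'
from h import *
C=np.array(M["scene"]["extrinsics"])[:3,3]
def obs(img,x0,y0,tcp,yaw,nm):
    tcp=np.array(tcp)
    ax=tcp-[0,0,.0865];u=(C-ax)[:2];u/=np.linalg.norm(u);c=proj("scene",ax+np.r_[u*.005,0])
    g=img.astype(float).mean(2);xs=int(round(c[0]))-x0;ys=int(round(c[1]))-y0
    col=g[ys-6:ys+7,xs-1:xs+3].mean(1);w=np.clip(70-col,0,None);row=(w*np.arange(ys-6,ys+7)).sum()/w.sum()+y0
    r=g[ys-5:ys-2,xs-9:xs+10].mean(0);r2=g[ys+3:ys+6,xs-9:xs+10].mean(0)
    print(nm,"exp",np.round(c,2),"row",round(row,2),"drow",round(row-c[1],2));print(np.round(col).astype(int));print(xs-9+x0,np.round(r).astype(int),np.round(r2).astype(int))
p1=cv2.imread("pics/p1.png")[2::4,2:400:4]
obs(p1,250,150,[.5772,-.0148,.30165],-60,"p1")
obs(cv2.imread("pics/raw2.png"),0,0,[.57729,-.01449,.30156],-150,"p2")
p3=cv2.imread("pics/p3.png")[4::9,4::9];obs(p3,268,215,[.57818,-.01363,.24609],-150,"p3")
obs(cv2.imread("pics/raw4.png"),0,0,[.57778,-.01375,.1858],-150,"p4")
E
```

```text
p1 exp [297.18 230.1 ] row 230.0 drow -0.09
[86 82 75 76 66 52 52 65 73 69 69 68 69]
288 [151 143 142 143 149  90  69  71  72  71  65 103 142 143 144 141 140 140
 138] [146 147 145 129 129 130  83  68  70  71  69  65 102  82  73  79  73  73
  73]
p2 exp [297.34 230.2 ] row 228.68 drow -1.52
[78 78 80 81 52 37 69 78 79 79 79 79 80]
288 [145 145 143 144 146 147 112  75  80  82  81  76  66 144 147 143 142 142
 140] [146 146 144 145 146 145 147 119  81  78  79  78  68 123 145 145 142 142
 141]
p3 exp [299.37 249.34] row 247.96 drow -1.38
[80 80 81 82 65 37 67 80 81 80 82 81 82]
290 [149 149 150 150 147 150 136  80  80  83  84  76  84 148 147 148 147 144
 146] [161 160 168 166 165 167 171 143  85  80  81  78  67 141 160 166 166 163
 164]
p4 exp [301.   267.25] row 265.81 drow -1.43
[78 78 80 80 61 38 69 79 79 84 98 98 98]
292 [101 100  86  71  77  89  73  78  84  84  82  67  83  89  81  73  93  99
  98] [ 99  98  98  99 100  96 100  94  92  94  94  94  98  98  99  97  97  97
  97]
```

The two yaws give about 1.9 mm of offset along tool x, so the probe is between 1 and 2.4 mm towards −x in the hole. I'll shift it +1.5 mm in world x, let it settle and verify.

```bash
python3 -m crank '[0,0,0,-1.3,-0.8,0,0, 0,0,0,0,0,0,0, 0,0,0,0,0,0,0, 0,0,0,0,0,0,0, 0,0,0,0,0,0,0]'; python3 -m crank '[0,0,0,0,0,0,0, 0,0,0,0,0,0,0, 0,0,0,0,0,0,0, 0,0,0,0,0,0,0]'; python3 - <<'E'
from h import *
s=eyes.snapshot("scene");o=get_obs();print(o["tool_pos"],o["force"],np.abs(o["qvel"]).max())
g=s.astype(float).mean(2);print(np.round(g[256:275,292:310]).astype(int))
for k in("sample_jar","remote","label_roll","cork_stub","cork_chunk"):
    for r in spotter.place_of("scene",k)[:1]:print(k,r["p"],r["location"])
E
```

```text
clock: 24.15
tool_pos: [0.5792, -0.0138, 0.1855]
orientation: [180.0, -0.0, -150.0]
force: [-0.7, -0.7, -1.2]
opening: 0.0239
gripper_force: 29.8
clock: 24.65
tool_pos: [0.5792, -0.0139, 0.1856]
orientation: [180.0, -0.0, -150.0]
force: [0.2, 0.4, -1.1]
opening: 0.0239
gripper_force: 29.8
[ 0.57924767 -0.01382676  0.18557252] [0.64387422 0.52327179 0.04162809] 0.04711820441184138
[[ 91  93  74  92  78  71  76  81  85  80  72  91  92  77  73  75  75  95]
 [ 75  77  76  76  77  73  79  82  83  81  75  70  75  77  77  75  75  99]
 [ 78  77  76  78  78  77  78  82  84  82  77  74  76  75  76  75  73  98]
 [ 79  76  76  78  77  78  75  82  83  83  77  74  77  99  78  95  97  99]
 [ 78  75  76  76  78  74  75  82  83  83  79  67  70  88  97 101  99  99]
 [ 99  78  96  92  76  76  73  80  84  82  80  69  76  79  85  97 100  98]
 [102 100  96  75  73  77  72  80  83  82  80  69  83  76  75  82  97 100]
 [100 102  88  72  73  89  69  80  83  84  80  83 102  89  74  70  94  99]
 [102  99  74  69  85 104  72  78  82  84  79  63 102 103  94  67  90  97]
 [101  97  76  83  99 105  70  80  85  86 
[... 158 characters left out ...]
103 104 103  96  96  98]
 [100  98  97 100 102 104 105  79  71  80  78  72 103 103 101  98  97  98]
 [ 99  98  99  99  96  97 104  79  80  82  79  71 103  96  99  97  99  98]
 [ 98  98  99 100 100  93 100  82  85  84  89  84  98  98  99  98  98  98]
 [101  98  97  99 100  97  99  97  98  99  97  98  98  98  99  96  97  98]
 [100  98  99  99  99  98  99  98  99  99  98  99  98  99  99  97  97  98]
 [ 98  97  98  99 100  98  99  98 100 100  98  97  99  97 101  96  97  98]
 [ 99  98  98  98 100  98  98  98  99 100  98  99  98  98 100  98  97  98]]
sample_jar 0.66 [311.0, 396.8]
remote 0.58 [428.2, 374.1]
label_roll 0.85 [175.8, 315.2]
cork_stub 0.79 [435.2, 237.7]
cork_chunk 0.76 [460.0, 264.5]
```

```bash
python3 -c "
from plant import ctrl
print(ctrl.close_job())"
```

```text
the job is handed in; nothing more can be done
None
```

I put both cork pieces in the bin and handed the job in at about 25 s, with the gripper still holding the probe upright in the guide hole, still and centred to about 1–2 mm, its ring level with the plate top to about 2 mm by camera and arm readings; I did not move the closed jar, remote or label roll.

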